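# Roll the four-way tube rack into its bay, wide holes up

## Task

Roll the orange four-way tube rack over its long edges, a quarter turn at a time and without picking it up, until the face with the three wide holes, which starts underneath, is on top; let it settle on each face. It must end lying flat inside the yellow taped bay, squared up with it; do not shift the green rack or the white funnel.

Things in the scene. Friction and masses are not known exactly. Their poses are not given: they have to be found in the camera images.
- orange_rack: Orange block-shaped tube rack 130 x 60 x 60 mm, 0.25 kg, flat on the bench left or right of the bay, 127-143 mm between centres: two rolls towards the bay bring it in. Origin at its centre, local x along its length. Faces are flat: +z (up at the start) 24 narrow holes, +y and -y ten medium, -z (down) three wide. Pushed high on a side it tips, sliding on up to 15 mm, if the push follows the arc up.
- green_rack: Green rack of the same size, shape, origin and axes, lying on the other side of the bay; which rack lies on which side changes. Leave it alone.
- bay: The bay, a rectangle of flat yellow tape on the bench (no thickness worth counting): 200 mm along its local x and 140 mm along its local y outside, tape 15 mm wide, so 170 x 110 mm inside. Origin at its centre at bench height, z up.
- funnel: White ceramic funnel, 90 mm wide, 130 mm tall, standing mouth down about 190 mm from the bay's centre along the bay's +x; origin under its centre. Leave it alone. A beaker (110 mm tall), wash bottle (150 mm), two small red caps and a stopper also stand on that side, 130 mm or more along the bay's +x.
There are look-alikes about, which are no part of the job. There is more than one size of the orange_rack; the job needs the largest.

How it is judged (in metres and radians):
On the way:
1. the orange rack has been rolled a quarter turn and rests on one of its long side faces (angle between orange_rack's own z axis and vertical between 1.396 and 1.745 rad and angle between orange_rack's own x axis and vertical between 1.396 and 1.745 rad and height (world z) of orange_rack below 0.036 m and angular speed of orange_rack below 0.5 rad/s), for 0.15 s.
At the end, for the whole second after the job is handed in: The orange rack lies at rest flat on the bench (within 10 degrees) with its wide-hole face (local -z) up, its centre within 40 mm of the bay's centre along each of the bay's axes and its length within 15 degrees of the bay's length (angle between orange_rack's own z axis and vertical above 2.967 rad and height (world z) of orange_rack below 0.036 m and x of orange_rack in the frame of bay between -0.04 and 0.04 m and y of orange_rack in the frame of bay between -0.04 and 0.04 m and angle between the x axis of orange_rack and the x axis of bay, either way round below 0.26 rad and linear speed of orange_rack below 0.02 m/s and angular speed of orange_rack below 0.2 rad/s); the robot touches nothing.
It fails at once if the orange rack is picked up off the bench (its centre more than 70 mm above it; rolling raises it to 43 mm) (height (world z) of orange_rack above 0.07 m).
It fails at once if the green rack is moved more than 20 mm (distance of green_rack from where it was at the start of the episode above 0.02 m).
It fails at once if the funnel is moved more than 20 mm (distance of funnel from where it was at the start of the episode above 0.02 m).
It also fails if it takes over 40 s, if anything falls off the work surface, if the arm or the gripper's body presses on something with over 40 N, if the wrist force passes 120 N, or if a joint passes its speed limit or range.

## Robot

A 6-joint arm with a two-finger parallel gripper is mounted at the origin on the work surface. World frame = base frame: x ahead of the robot, y to its left, z up, the work surface at z = 0. Lengths are in mm, angles in rad, forces in N, time in s.
With the tool pointing down it reaches from about 275 to 1000 mm from the base axis. Payload 8.4 kg.
Tool frame: the origin (TCP) lies at the very end of the fingers, on their centre line; the grasp point (between the pads) lies 19 mm behind it (arm.grip_depth is the distance from the TCP to the grasp point, in mm); z points along the fingers, y is the direction in which the jaws open and shut (so a half turn about z gives the same grasp; the last joint's range is limited). The gripper opens to 85 mm and grips with 20 to 120 N. Pads are 22 mm wide; open, the fingers measure 114 mm over their backs; the gripper's body (76 mm by 85 mm) begins 54 mm behind the grasp point. The pads swing forward as they close: fully open they stand 13 mm farther back than shut.
Start: joints at [1.13, 0.353, 1.633, -0, 1.155, -0.002], TCP at [265.532, 565.792, 231.281] pointing down, gripper open.
Joint ranges: [-2.63, 2.63], [-0.92, 2.1], [0.06, 2.66], [-1.3, 4.44], [0, 2.69], [-3.02, 3.02]. Speed limits (rad/s): [2.22, 2.22, 2.79, 3.14, 3.14, 3.14].

## Interface

Orientations are given as [roll, pitch, yaw] about the fixed x, y, z axes, in that order (R = Rz(yaw) Ry(pitch) Rx(roll)).
In Python, from station import arm gives the robot as it stands.
- The arm moves only by the tool jog_arm, never from a script. Its argument "increments" is a list of rows, each a list of 5 numbers: the opening, from 0 (shut) to 1 (fully open), then the shift along the tool's x, y, z each as a share of 3 cm, from -1 to 1, then the turn about the tool's z as a share of 360 degrees, from -1 to 1. In form: [[hand, dx, dy, dz, spin], ...]. A call has 1 to 5 rows; each row shifts and turns the commanded pose from where the row before left it, along the tool's axes as they then stand; what a row does not reach is not made up. A row lasts 1/8 s, in which the tool goes at most 62.5 mm and 10.7 degrees, less where a joint would pass 70% of its speed; a pose out of reach is approached as far as the arm can. A call with a number of a shift or a turn outside -1 to 1 is refused whole. A call with a gripper value outside its range is refused whole. The fingers move at their own pace and stop on an object; "newtons" is the grip in N (left out, the last holds). Time passes only in rows, so rows that do not move let the fingers close. It gives the time, the measured TCP pose, the force and the opening at its end, in the units of the state.
- arm.get_obs(): the state, without advancing time (a new reading comes with each control period).
- arm.read_camera(name): name is "side" or "top" or "wrist"; returns the picture (480x640x3 uint8, red, green, blue); there is no depth.
- arm.camera_info(name): a dict with "mtx" (3x3 intrinsics, pixels), "eye" and "attitude" of the camera in the world; the wrist camera has in their place "mount" (4x4, takes a point from camera to tool coordinates, whose origin is the TCP and whose axes are the flange's). Camera axes: x right, y up, looking along -z (the intrinsics and any distortion apply to the point x, -y, -z); pixel columns grow to the right and rows downward; lengths in mm; the calibration is good to about 2 mm. A picture is of the moment at which its call begins: read the wrist's pose just before it. camera_info takes no time and is no camera call.
- arm.finish_job(): hands the job in, once; it reports no verdict.
The state is a dict: "time_s": time; "qpos": joint angles; "qvel": joint speeds; "joint_torque": joint torques, N m; "tool_pos": TCP position; "orientation": TCP orientation; "wrist_force": force on the tool from outside, world axes, zero at the start; "torque": the same for the moment, N m; "gripper_width": opening from 0.0 (shut) to 1.0 (fully open).
Only numpy, scipy, OpenCV 4.12 (cv2) and the standard library are available. Lean on these libraries where they do the work, as an engineer would, in place of code of your own. Each camera call takes 0.05 s, during which the arm holds its last target. There are 200 camera calls.

## Working session

There is one attempt and no reset: what is moved stays moved. The work goes in short steps, Python scripts to look and compute and a tool call to move; the robot and the scene stay as the last step left them, time stands still between calls to the robot, and variables do not carry over. Pictures are saved under pics/ and viewed, about 8 in all and at most 12, crops included, and the job is handed in when it is done.

Besides the shell and the picture viewer there is one more tool, called as a command line: name --pt "numbers of a row" for each row, then --argument value for the rest. jog_arm: Moves the arm, as the interface text tells. Its arguments: {"type":"object","properties":{"increments":{"type":"array","items":{"type":"array","items":{"type":"number"}}},"newtons":{"type":"number"}},"required":["increments"]}

```bash
mkdir -p pics; ls
cat > h.py <<'E'
import numpy as np, cv2
from station import arm
def snap(n,f):
    im=arm.read_camera(n); cv2.imwrite('pics/'+f,im[:,:,::-1]); return im
E
python3 - <<'E'
from h import *
for n in('top','side'):
    snap(n,n+'0.png'); print(n,arm.camera_info(n))
print(arm.camera_info('wrist')); o=arm.get_obs(); print(o)
E
```

```text
pics
top {'mtx': array([[533.03804721,   0.        , 315.39161139],
       [  0.        , 533.03804721, 228.14469271],
       [  0.        ,   0.        ,   1.        ]]), 'eye': array([539.24875583,  23.94043103, 828.18633297]), 'attitude': array([ 0.10553794,  0.01153091, -1.56466548])}
side {'mtx': array([[521.3412765 ,   0.        , 328.53217815],
       [  0.        , 521.3412765 , 236.44427898],
       [  0.        ,   0.        ,   1.        ]]), 'eye': array([492.88403664, 573.44759966, 452.54052164]), 'attitude': array([ 0.91518582,  0.01450959, -2.94226343])}
{'mtx': array([[400.28841851,   0.        , 321.43206803],
       [  0.        , 400.28841851, 235.0578289 ],
       [  0.        ,   0.        ,   1.        ]]), 'mount': array([[-4.48309860e-04,  9.47552980e-01,  3.19598419e-01,
         8.10530325e+01],
       [ 9.99999859e-01,  5.16122907e-04, -1.27484989e-04,
        -3.70351503e-01],
       [-2.85750847e-04,  3.19598317e-01, -9.47553077e-01,
        -1.42978156e+02],
       [ 0.00000000e+00,  0.00000000e+00,  0.00000000e+00,
         1.00000000e+00]])}
{'time_s': 0.1, 'qpos': array([ 1.12959372e+00,  3.53570787e-01,  1.63403835e+00, -2.46492439e-05,
        1.15522126e+00, -2.42439611e-03]), 'qvel': array([ 6.93153177e-04,  2.47985064e-05,  4.72179341e-04, -1.48209462e-05,
        2.28333398e-04, -1.27738095e-03]), 'joint_torque': array([ 2.34027075e-04, -6.06365490e+01, -3.42814744e+01, -1.72515734e-04,
        4.12837762e-03,  1.66286731e-05]), 'tool_pos': array([265.36190204, 565.40375398, 230.65098811]), 'orientation': array([-3.14035486e+00,  1.95380302e-05,  2.70282442e+00]), 'wrist_force': array([ 0.24829007, -0.55897107,  0.55810658]), 'torque': array([-0.00147852,  0.04338993, -0.02611684]), 'gripper_width': 0.9970917920666083}
```

View pics/top0.png

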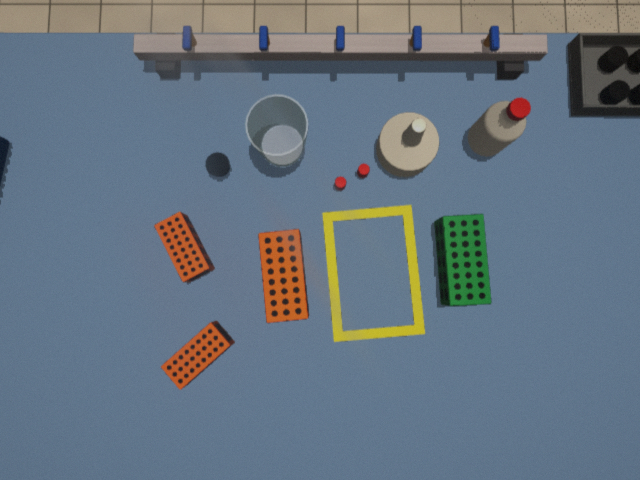

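View pics/side0.png

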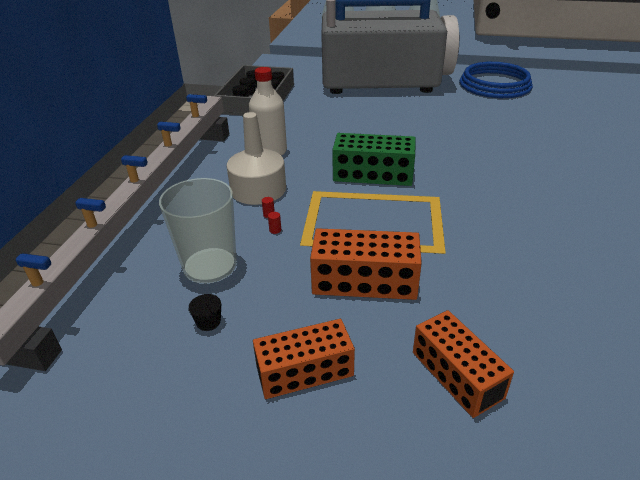

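The top view shows three orange racks: (283,276), large and beside the bay, and two shorter ones at (183,247) and (197,355). The bay is at (373,273), green at (465,260) and the funnel at (408,143). The rack at (283,276) fits best because it is the largest and sits next to the bay. I'll check sizes and look at an enlarged crop.

```bash
cat >> h.py <<'E'
from scipy.spatial.transform import Rotation as Ro
def cast(n,px,z,o=None):
    c=arm.camera_info(n)
    if n=='wrist':
        m=np.array(c['mount']); T=np.eye(4); T[:3,:3]=Ro.from_euler('xyz',o['orientation']).as_matrix(); T[:3,3]=o['tool_pos']; T=T@m; R,e=T[:3,:3],T[:3,3]
    else: R,e=Ro.from_euler('xyz',c['attitude']).as_matrix(),np.array(c['eye'])
    px=np.atleast_2d(px).astype(float); K=c['mtx']
    d=np.c_[(px[:,0]-K[0,2])/K[0,0],-(px[:,1]-K[1,2])/K[1,1],-np.ones(len(px))]@R.T
    return e+d*((z-e[2])/d[:,2])[:,None]
def blobs(im,col,amin=400):
    h=cv2.cvtColor(im,cv2.COLOR_RGB2HSV)
    lo,hi={'o':((3,150,90),(16,255,255)),'y':((22,120,90),(35,255,255)),'g':((45,120,40),(80,255,255))}[col]
    m=cv2.morphologyEx(cv2.inRange(h,lo,hi),cv2.MORPH_CLOSE,np.ones((5,5)))
    return [c for c in cv2.findContours(m,cv2.RETR_EXTERNAL,cv2.CHAIN_APPROX_NONE)[0] if cv2.contourArea(c)>amin]
def rect(n,c,z,o=None):
    P=cast(n,c[:,0,:],z,o)[:,:2].astype(np.float32)
    (x,y),(w,h),a=cv2.minAreaRect(P)
    if w<h: a+=90;w,h=h,w
    return np.round([x,y,w,h,(a+90)%180-90],1)
E
python3 - <<'E'
from h import *
im=cv2.imread('pics/top0.png')[:,:,::-1].copy()
for k,z in(('o',60),('y',0),('g',60)):
    for c in blobs(im,k): print(k,cv2.boundingRect(c),rect('top',c,z))
cv2.imwrite('pics/crop.png',cv2.resize(im[190:400,140:440,::-1],None,fx=2.6,fy=2.6,interpolation=cv2.INTER_CUBIC))
print(cast('top',[[408,143]],60))
E
```

```text
o (162, 323, 68, 66) [438.3 202.   94.2  42.7 -47.9]
o (259, 230, 49, 93) [552.4  79.8 128.3  59.2   6.4]
o (155, 212, 54, 69) [593.1 227.   93.4  42.7  28.7]
y (323, 205, 102, 137) [559.1 -54.9 199.7 139.8   5.3]
g (437, 214, 54, 92) [ 576.4 -178.   129.3   70.5    3.5]
[[ 747.20902566 -102.18670459   60.        ]]
```

View pics/crop.png

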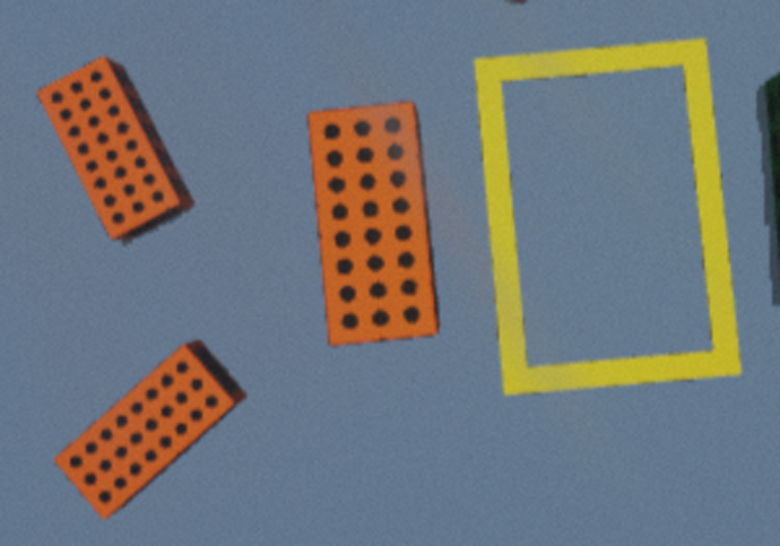

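The crop confirms it: the rack at crop (375,225) has 24 narrow holes and measures 128 x 59 mm. The other two measure about 93 x 43 mm, so they are decoys. I'll approach behind its +y side with the jaws along its length.

jog_arm --pt "0.6 -1 0 0.3 0.027" --pt "0.6 -1 0 0.3 0.027" --pt "0.6 -1 0 0.3 0.027" --pt "0.6 -1 0 0.3 0.027" --pt "0.6 -1 0 0.3 0.027"

```text
time_s: 0.72
tool_pos: [369.9, 462.6, 185.6]
orientation: [-3.141, 0.0, 1.849]
wrist_force: [0.3, 0.2, -0.1]
gripper_width: 0.594
```

jog_arm --pt "0.6 -1 0.5 0.3 0.027" --pt "0.6 -1 0.7 0.3 0" --pt "0.6 -1 0.7 0.1 0" --pt "0.6 -1 0.7 0 0" --pt "0.6 -1 0.7 0 0"

```text
time_s: 1.35
tool_pos: [489.7, 328.2, 164.9]
orientation: [-3.141, 0.0, 1.685]
wrist_force: [-0.2, 0.0, 0.8]
gripper_width: 0.6
```

jog_arm --pt "0.6 -1 0.4 0.3 0" --pt "0.6 -1 0.3 0.3 0" --pt "0.6 -1 0.2 0.3 0" --pt "0.6 -1 0.2 0.3 0" --pt "0.6 -1 0 0 0"

```text
time_s: 1.98
tool_pos: [538.9, 182.8, 128.3]
orientation: [-3.14, 0.0, 1.685]
wrist_force: [-0.0, 0.4, -0.1]
gripper_width: 0.6
```

jog_arm --pt "0.6 -0.5 0 0 0" --pt "0.6 0 0 0 0"

```text
time_s: 2.22
tool_pos: [540.9, 168.6, 129.3]
orientation: [-3.142, -0.0, 1.684]
wrist_force: [0.2, 0.7, 0.0]
gripper_width: 0.598
```

Run:
```python
from h import *
o=arm.get_obs(); im=snap('wrist','w1.png'); print(o['tool_pos'],o['orientation'])
for c in blobs(im,'o'): print(cv2.boundingRect(c),rect('wrist',c,60,o))
for n in('top','side'): snap(n,n+'1.png')
```

```text
[540.86119119 168.61950587 129.31177058] [-3.14151700e+00 -1.22032940e-04  1.68351029e+00]
(238, 300, 168, 120) [550.3  94.8 109.9  87.8   6. ]
(337, 75, 187, 136) [591.1 234.4  88.6  43.8  28.7]
(59, 64, 183, 182) [448.7 212.7  88.7  51.5 -48. ]
```

View pics/w1.png

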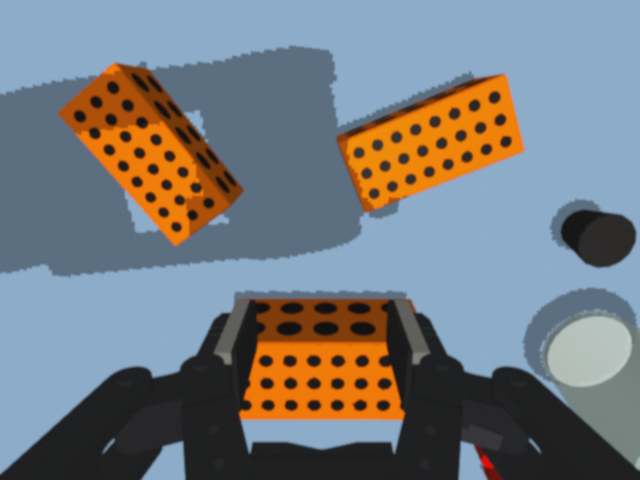

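Run:
```python
from h import *
o=arm.get_obs()
print(cast('wrist',[[248,341],[396,342]],60,o),cast('wrist',[[236,299],[412,299]],0,o))
ct=arm.camera_info('wrist')
```

```text
[[503.5593     106.35940666  60.        ]
 [594.06377416 115.95065467  60.        ]] [[484.35885607 101.47248285   0.        ]
 [617.05507077 116.60408805   0.        ]]
```

View pics/side1.png

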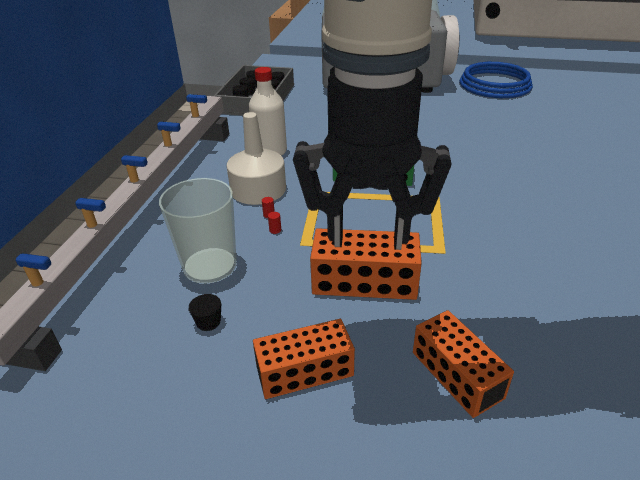

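Run:
```python
from h import *
for z in (120,126,130,134,140): print(z,cast('side',[[334,248],[400,249]],z).round(1).tolist())
```

```text
120 [[574.0, 168.4, 120.0], [508.0, 158.0, 120.0]]
126 [[572.5, 175.7, 126.0], [507.7, 165.5, 126.0]]
130 [[571.5, 180.6, 130.0], [507.5, 170.5, 130.0]]
134 [[570.5, 185.5, 134.0], [507.3, 175.5, 134.0]]
140 [[569.1, 192.8, 140.0], [507.1, 183.0, 140.0]]
```

jog_arm --pt "0.6 -0.7 0.2 0.5 0" --pt "0.6 -0.4 0.1 0.7 0" --pt "0.6 0 0 0.7 0" --pt "0.6 0 0 0.7 0" --pt "0.6 0 0 0.1 0"

```text
time_s: 3.0
tool_pos: [552.5, 138.0, 47.1]
orientation: [-3.139, 0.0, 1.686]
wrist_force: [-0.5, -0.1, -0.1]
gripper_width: 0.601
```

jog_arm --pt "0.6 -0.2 0 0 0" --pt "0.6 0 0 0 0"

```text
time_s: 3.25
tool_pos: [554.8, 131.4, 49.2]
orientation: [3.14, -0.0, 1.685]
wrist_force: [-0.2, -0.7, -0.3]
gripper_width: 0.598
```

jog_arm --pt "0.6 -0.5 0 0 0" --pt "0.6 -0.33 0 -0.3 0" --pt "0.6 -0.36 0 -0.28 0" --pt "0.6 -0.4 0 -0.22 0" --pt "0.6 -0.4 0 -0.1 0"

```text
time_s: 3.88
tool_pos: [561.6, 71.3, 76.4]
orientation: [3.14, -0.0, 1.684]
wrist_force: [-1.9, 1.7, 8.9]
gripper_width: 0.604
```

Run:
```python
from h import *
a=snap('wrist','w2.png');b=snap('side','s2.png'); print(arm.get_obs()['tool_pos'])
cv2.imwrite('pics/c2.png',np.hstack([a[:,:,::-1][200:],b[:,:,::-1][100:380]])[:,300:1100] if 0 else np.hstack([a[200:,160:480,::-1],b[60:340,200:520,::-1]]))
```

```text
[561.74563593  70.73329943  76.2153655 ]
```

View pics/c2.png

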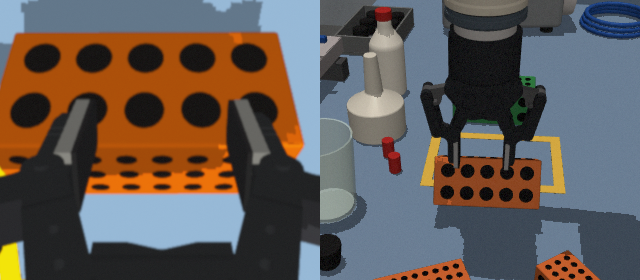

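The rack is tilting evenly, about 35-40° with both fingertips on its ten-hole face. I'll continue along the arc.

jog_arm --pt "0.6 -0.3 0 -0.1 0" --pt "0.6 -0.4 0 -0.05 0" --pt "0.6 -0.4 0 0 0" --pt "0.6 -0.3 0 0 0" --pt "0.6 0 0 -0.3 0"

```text
time_s: 4.6
tool_pos: [565.2, 29.5, 88.4]
orientation: [-3.14, -0.0, 1.684]
wrist_force: [-0.3, 0.1, 0.8]
gripper_width: 0.6
```

Run:
```python
from h import *
a=snap('wrist','w3.png');b=snap('side','s3.png');print(arm.get_obs()['tool_pos'],arm.get_obs()['wrist_force'])
cv2.imwrite('pics/c3.png',np.hstack([a[200:,160:480,::-1],b[60:340,200:520,::-1]]))
```

```text
[566.44570855  30.30214799  89.81739629] [ 0.07802123 -0.3539487   0.29676898]
```

View pics/c3.png

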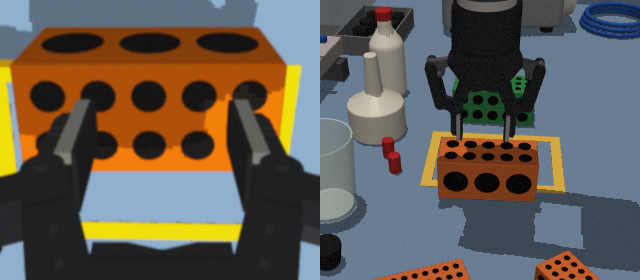

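First roll done: ten-hole face up, three wide holes facing +y. I'll back off behind it and measure.

jog_arm --pt "0.6 0.7 0 0 0" --pt "0.6 0.8 0 0 0" --pt "0.6 0.8 0 0 0" --pt "0.6 0 0 0 0"

```text
time_s: 5.2
tool_pos: [557.4, 101.3, 88.8]
orientation: [-3.142, -0.0, 1.688]
wrist_force: [0.1, -0.5, -0.1]
gripper_width: 0.603
```

Run:
```python
from h import *
o=arm.get_obs(); a=snap('wrist','w4.png');t=snap('top','t4.png');print(o['tool_pos'])
for c in blobs(t,'o'): print('top',cv2.boundingRect(c),rect('top',c,60))
for c in blobs(a,'o'): print('w',cv2.boundingRect(c))
cv2.imwrite('pics/c4.png',np.hstack([a[160:,160:480,::-1],t[100:420,180:500,::-1]]))
```

```text
[557.43260603 101.2518977   88.75524213]
top (172, 323, 58, 66) [438.3 202.   93.8  42.8 -48.1]
top (308, 224, 50, 94) [560.    9.4 129.2  59.4   6.7]
w (238, 332, 164, 122)
w (325, 0, 239, 88)
w (0, 0, 205, 133)
```

View pics/c4.png

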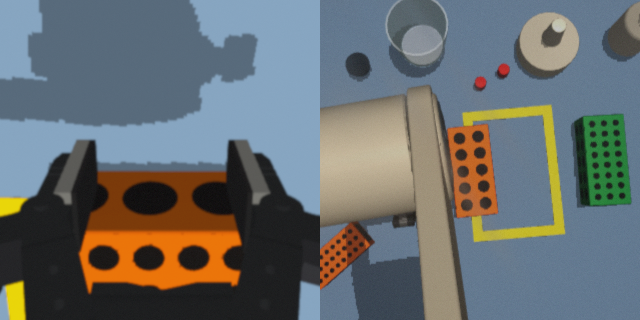

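Rack now at (560, 9), 6.7°, full 129 x 59 outline visible from the top camera. It rolled with 11 mm of slide, so a second identical roll should land near the bay's centre.

jog_arm --pt "0.6 -0.6 -0.25 0.5 0" --pt "0.6 -0.5 0 0.5 0" --pt "0.6 -0.2 0 0.33 0" --pt "0.6 0 0 0 0" --pt "0.6 0 0 0 0"

```text
time_s: 5.92
tool_pos: [555.3, 59.4, 49.0]
orientation: [3.141, -0.0, 1.685]
wrist_force: [0.3, -0.1, 1.2]
gripper_width: 0.603
```

jog_arm --pt "0.6 -0.5 0 0 0" --pt "0.6 -0.33 0 -0.3 0" --pt "0.6 -0.36 0 -0.28 0" --pt "0.6 -0.4 0 -0.22 0" --pt "0.6 -0.4 0 -0.1 0"

```text
time_s: 6.55
tool_pos: [562.3, -0.8, 77.1]
orientation: [3.14, -0.0, 1.685]
wrist_force: [-1.2, 2.2, 9.2]
gripper_width: 0.599
```

jog_arm --pt "0.6 -0.3 0 -0.1 0" --pt "0.6 -0.4 0 -0.05 0" --pt "0.6 -0.4 0 0 0" --pt "0.6 -0.3 0 0 0" --pt "0.6 0 0 -0.3 0"

```text
time_s: 7.18
tool_pos: [565.9, -42.4, 88.9]
orientation: [-3.14, -0.0, 1.684]
wrist_force: [-0.0, 0.8, 0.4]
gripper_width: 0.603
```

jog_arm --pt "0.6 0.7 0 -0.7 0" --pt "0.6 0.9 0 -0.7 0" --pt "0.6 1 0 -0.7 0" --pt "0.6 1 0 0 0" --pt "0.6 0 0 0 0"

```text
time_s: 7.8
tool_pos: [554.1, 67.4, 153.2]
orientation: [3.141, -0.0, 1.687]
wrist_force: [-0.3, -1.0, 0.7]
gripper_width: 0.603
```

Run:
```python
from h import *
o=arm.get_obs(); t=snap('top','t5.png');s=snap('side','s5.png');print(o['tool_pos'],o['wrist_force'])
for k,z in(('o',60),('y',0),('g',60)):
    for c in blobs(t,k): print(k,cv2.boundingRect(c),rect('top',c,z))
cv2.imwrite('pics/c5.png',np.hstack([t[100:420,180:500,::-1],s[60:380,200:520,::-1]]))
```

```text
[554.05596772  67.39110364 153.15237347] [-0.344954   -0.98004799  0.72589052]
o (196, 337, 34, 39) [444.2 187.9  63.2  32.7 -47.7]
o (359, 219, 49, 93) [567.7 -62.1 128.6  57.8   6.7]
y (356, 205, 69, 133) [561.6 -81.5 199.9  86.8   5.5]
g (439, 214, 52, 92) [ 576.3 -178.3  129.2   69.9    3.6]
```

View pics/c5.png

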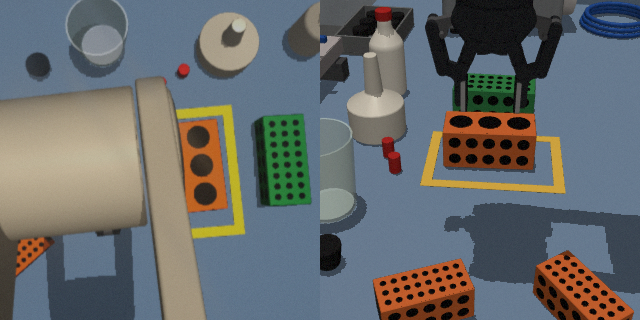

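The three wide holes are on top. The rack is at (568, -62) against the bay centre at (559, -55), with 1.3° between them. Green hasn't moved and the gripper is clear, so I'm handing in.

```bash
python3 -c "
from station import arm
print(arm.finish_job())"
```

```text
the job is handed in; nothing more can be done
None
```

I rolled the largest orange rack towards the bay in two quarter turns, pushing high on its side with both fingertips, and handed the job in at about 8 s on the robot's clock. It was never gripped or lifted.

- **First roll:** afterwards it rested on a ten-hole side face at about (560, 9) mm.
- **Final pose:** in the last pictures the three wide holes are on top and the rack lies flat inside the tape. Its centre is about 8 mm from the bay's centre along each axis, and its length is about 1.3° off the bay's.
- **Other objects:** the green rack measured within 0.5 mm of where it started. The funnel looked unmoved in the pictures, but I did not measure it again.
- **Robot at hand-in:** the gripper was clear at 153 mm height, with about 1 N on the wrist. Wrist force reached about 9 N in the readings during the rolls.
- **Limits of the checks:** in the last top view the arm hid part of the tape and may have clipped the rack's edge by 1–2 mm. I therefore used the first picture's bay measurement (bay centre at (559, -55) mm). No checks failed.

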